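# Shut the block carrier: fold the flap over and tuck its tongue under the lip

### The arm

A 6-joint arm with a two-finger parallel gripper is mounted at the origin on the work surface; the furniture and walls round the work are solid. World frame = base frame: x ahead of the robot, y to its left, z up, the work surface at z = 0. Lengths are in m, angles in rad, forces in N, time in s.
With the tool pointing down it reaches from about 0.225 to 0.875 m from the base axis. Payload 3.4 kg.
Tool frame: the origin (TCP) lies at the very end of the fingers, on their centre line; the grasp point (between the pads) lies 19 mm behind it (manip.hold_point_z is the distance from the TCP to the grasp point, in m); z points along the fingers, y is the line along which they close (so a half turn about z gives the same grasp; the last joint's range is limited). The gripper opens to 85 mm and grips with 20 to 120 N. Pads are 22 mm wide; open, the fingers measure 114 mm over their backs; the gripper's body (76 mm by 85 mm) begins 54 mm behind the grasp point. The pads swing forward as they close: fully open they stand 13 mm farther back than shut.
Start: joints at [-1.297, 0.276, 1.505, -0, 1.361, -0.121], TCP at [0.221, -0.531, 0.231] pointing down, gripper open.
Joint ranges: [-2.89, 2.89], [-0.75, 2.08], [0.22, 2.7], [-1.18, 4.32], [0.11, 2.71], [-2.7, 2.7]. Speed limits (rad/s): [2.57, 2.57, 3.14, 3.14, 3.14, 3.14].

### API

Orientations are given as a unit quaternion [w, x, y, z].
In Python, from rig import readout, viewer, order, manip gives the robot as it stands. The module is installed in compiled form; this text tells all that it offers.
- The arm moves only by the tool send_rows, never from a script. Its arguments are lists of equal length, an entry for each row: "xyz": the shift along the world's x, y, z in m, a list of three; "delta_rot": the turn, a rotation vector about the world's x, y, z in degrees, a list of three. In form: {"xyz": [[tx, ty, tz], ...], "delta_rot": [[wx, wy, wz], ...]}. A call has 1 to 12 rows; each row shifts and turns the commanded pose from where the row before left it; what a row does not reach is not made up. A row lasts 1/10 s, in which the tool goes at most 50 mm and 8.59 degrees, less where a joint would pass 70% of its speed; a pose out of reach is approached as far as the arm can. A call with a gripper value outside its range is refused whole. "gripper" is the finger opening in m, from 0 to 0.0854, set as the call begins (left out, the last holds). The fingers move at their own pace and stop on an object; "force" is the grip in N (left out, the last holds). Time passes only in rows, so rows that do not move let the fingers close. It gives the time, the measured TCP pose, the force, the opening and the grip force at its end, in the units of the state.
- readout.get_state(): the state, without advancing time (a new reading comes with each control period).
- viewer.get_image(name): name is "scene" or "top"; returns a dict with "color" (400x640x3 uint8, red, green, blue), "depth" (400x640 float32, m along the optical axis (not along the pixel's ray), 0 where there is no reading), "K" (3x3 intrinsics, pixels), "camera_from_world" (4x4, takes a point from world to camera coordinates). Camera axes: x right, y up, looking along -z (the intrinsics and any distortion apply to the point x, -y, -z); pixel columns grow to the right and rows downward; lengths in m; the calibration is good to about 2 mm. A picture is of the moment at which its call begins.
- order.sign_off(): hands the job in; it is judged then, once.
The state is a dict: "clock": time; "qpos": joint angles; "qd": joint speeds; "effort": joint torques, N m; "position": TCP position; "ee_rot": TCP orientation; "contact_force": force on the tool from outside, world axes, zero at the start; "moment": the same for the moment, N m; "width": finger opening in m; "gripper_force": force on a finger pad.
Only numpy, scipy, OpenCV 4.12 (cv2) and the standard library are available. Lean on these libraries where they do the work, as an engineer would, in place of code of your own. Each camera call takes 0.05 s, during which the arm holds its last target. There are 200 camera calls.

### The job

Shut the block carrier: push its half-open flap down over the lino block and, keeping it down, push the flap's sliding tongue forward by the ridge until it is fully home beneath the steel lip, so that the flap stays shut when you let go. Just push, pick nothing up, and leave the things that stand round the carrier where they are.

Things in the scene. Friction and masses are not known exactly. Their poses are not given: they have to be found in the camera images.
- carrier: Block carrier, a shallow open plywood tray 150 (x) x 120 (y) x 32 mm high, fixed to the table. Origin: centre of its underside, on the table. Its x axis points level from the hinged side to the lip side, z up; the flap folds over towards +x.
- hinge_mid (a point): Middle of the flap's hinge axis, on the carrier's near wall: at (-72.5, 0, 36) mm in the carrier's frame; the hinge axis runs along the carrier's y.
- lip_edge (a point): Middle of the lower front edge of the retaining lip, at (48, 0, 45) mm in the carrier's frame. The lip is a dark steel strip 86 mm wide (y) and 4 mm thick, carried by the far wall, reaching back towards the hinge over the tray; its underside is at z = 45 mm, its front edge is turned slightly up (to z = 52 mm).
- flap (a joint): Angle of the hinged flap (rad): 0 = shut, level over the tray (a firm stop); grows as it rises; 1.3 = fully open. A dark steel leaf 84 mm wide, reaching 78 mm from the hinge, a guide 5 mm wide and 8 mm high along each side; it carries the tongue. Let go, a light spring (about 1 N at the ridge) lifts it to about 0.45 rad unless the tongue is under the lip; farther open it stays put.
- tongue (a joint): How far the tongue is slid out along the flap, away from the hinge (m): 0 = back, as at the start; 0.022 = fully home against its stop. About 1 N of friction; it stays where it is left. Slid out before the flap is down, it lands on top of the lip and the flap cannot shut; fully home it lies about 19 mm under the lip, with 4 mm of play in height.
- ridge_foot (a point): Middle of the foot of the push ridge, on the ridge's face towards the hinge and the tongue's upper face: 78 mm (plus the slide) from the hinge axis and 4.7 mm above the flap's middle plane, which holds that axis. Moves with flap and tongue. Ridge: 64 mm wide (y), 6 mm thick, 8 mm high; behind it, towards the hinge, 42 mm of flat plate to press on.
- tongue_front (a point): Middle of the front edge of the tongue, at its upper face, 118 mm (plus the slide) from the hinge axis. The tongue is an aluminium plate 82 mm long, 70 mm wide, 3 mm thick on the flap's upper face, between the guides. With flap shut and tongue back, its upper face is 41 mm above the table and this edge 2.5 mm short of the lip.
- block: Lino block lying loose in the tray, brown top, wooden underside, 95 x 65 x 21 mm, origin at the centre of its underside; its top is 27 mm above the table, below the shut flap. It stays in the tray.
- baren: Wooden baren, round, 108 mm across, 48 mm high with its knob, standing loose on the table left of the carrier; to be left alone.
- masking_tape: Roll of masking tape lying flat, 104 mm across, 25 mm high, loose to the right of the carrier; to be left alone.
- cutter: Lino cutter with a wooden handle, 96 x 30 x 27 mm, loose close to the carrier's left side; to be left alone.
- paste: Small paste pot with a red lid, 58 mm across, 50 mm high, loose on the table beyond the carrier; to be left alone.
Things that resemble listed ones, but are neither listed nor needed, are in the scene too. What is shaped like the block but green is not meant.

How it is judged:
By the outcome, as a careful person would: the job done as asked, in the order asked, and still so for the second after the job is handed in, with the robot touching nothing.
It also fails if it takes over 35 s, if anything falls off the work surface, if the arm or the gripper's body presses on something with over 40 N, if the wrist force passes 120 N, or if a joint passes its speed limit or range.

## Working session

There is one attempt and no reset: what is moved stays moved. The work goes in short steps, Python scripts to look and compute and a tool call to move; the robot and the scene stay as the last step left them, time stands still between calls to the robot, and variables do not carry over. Pictures are saved under pics/ and viewed, at most 10 in all, crops included, and the job is handed in when it is done.

Besides the shell and the picture viewer there is one more tool, called after "Call:" as name(argument=value, ...), one argument or row to a line, values as JSON. send_rows: Moves the arm, as the interface text tells. Its arguments: {"type":"object","properties":{"xyz":{"type":"array"},"delta_rot":{"type":"array"},"gripper":{"type":"number"},"force":{"type":"number"}},"required":["xyz","delta_rot"]}

```bash
mkdir -p pics
cat > h.py <<'E'
import numpy as np, cv2
from rig import readout, viewer, order, manip
def grab(n):
    d=viewer.get_image(n); return d
def pts(d):
    K=d["K"];z=d["depth"];v,u=np.mgrid[:z.shape[0],:z.shape[1]]
    P=np.stack([(u-K[0,2])/K[0,0]*z,-(v-K[1,2])/K[1,1]*z,-z],-1)
    T=np.linalg.inv(d["camera_from_world"]); W=P@T[:3,:3].T+T[:3,3]; W[z==0]=np.nan; return W
def proj(d,p):
    c=d["camera_from_world"]@np.append(p,1);K=d["K"]
    return K[0,0]*c[0]/-c[2]+K[0,2],K[1,1]*-c[1]/-c[2]+K[1,2]
E
python3 - <<'E'
from h import *
for n in("scene","top"):
    d=grab(n);cv2.imwrite(f"pics/{n}0.png",d["color"][:,:,::-1]);np.savez(f"{n}0.npz",**d)
    print(d["K"],np.linalg.inv(d["camera_from_world"])[:3])
s=readout.get_state();print(s)
E
```

```text
[[391.44932258   0.         320.72606873]
 [  0.         391.44932258 194.46445512]
 [  0.           0.           1.        ]] [[-0.83793804  0.33049906 -0.43431581  0.1089742 ]
 [-0.54575819 -0.50333763  0.66992479  0.54829734]
 [ 0.00280203  0.79838687  0.60213832  0.70657452]]
[[484.2211266    0.         311.52944316]
 [  0.         484.2211266  196.15390584]
 [  0.           0.           1.        ]] [[ 0.02019042  0.99344707 -0.11249562  0.46887879]
 [-0.99979113  0.01970533 -0.00542245 -0.16477517]
 [-0.00317016  0.11258161  0.99363742  1.20487109]]
{'clock': 0.1, 'qpos': array([-1.29700121e+00,  2.76561659e-01,  1.50602727e+00,  1.14446717e-05,
        1.36070693e+00, -1.20966085e-01]), 'qd': array([ 0.00078381, -0.00060446, -0.0020122 ,  0.00128839, -0.00014612,
       -0.00039261]), 'effort': array([ 3.22239692e-03, -4.17691827e+01, -2.46406084e+01, -1.07054461e-05,
        5.80474298e-03, -2.82247186e-06]), 'position': array([ 0.22102404, -0.5303033 ,  0.2305009 ]), 'ee_rot': array([-8.49546296e-04,  9.80583489e-01,  1.96100219e-01, -5.94324462e-05]), 'contact_force': array([ 0.37228749, -0.47924051, -0.18216427]), 'moment': array([-0.01792176,  0.00885773, -0.01340183]), 'gripper_force': 0.0, 'width': 0.08553190163856343}
```

View pics/top0.png

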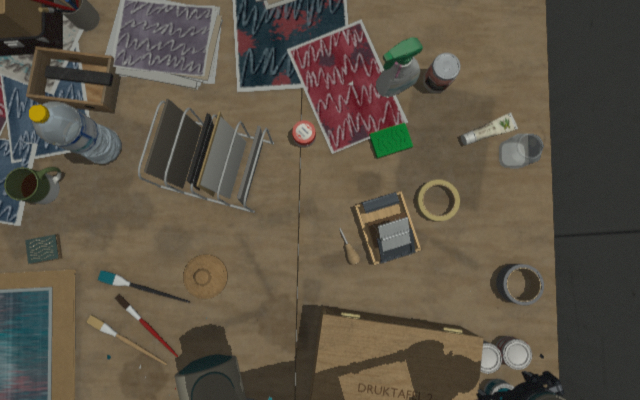

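View pics/scene0.png

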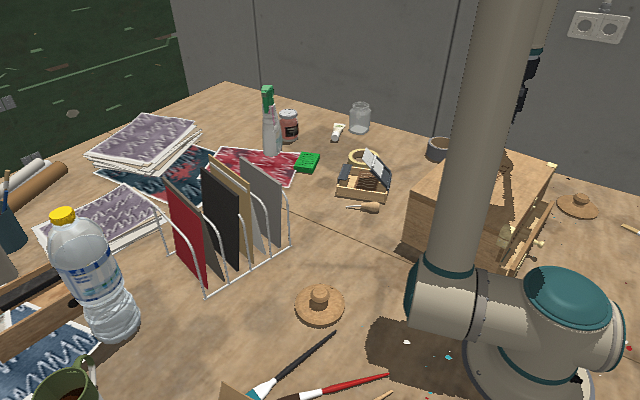

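The top view shows the carrier at about (387,228), with the hinge side at the bottom (~y 258) and the lip at the top (~y 200). The tape is at (438,200) and the cutter at (350,247). I'll zoom in and measure next.

Run:
```python
from h import *
d=dict(np.load("top0.npz"));W=pts(d)
c=d["color"][180:275,330:430,::-1];cv2.imwrite("pics/c1.png",cv2.resize(c,None,fx=6,fy=6,interpolation=cv2.INTER_NEAREST))
for v in range(186,272,4): print(v,' '.join(f"{1000*W[v,u,2]:4.0f}" for u in range(346,430,4)))
for p in [(387,228),(387,310),(480,330),(304,320),(400,380)]: print(p,W[p[1],p[0]].round(3))
```

```text
186    3   -1    0   -1   -1    1    2   -1    4   -1    2   -2   -3    0    6   -3   -3    1    1   -3   22
190    0    0   -5   -3   -2   -3    5   -0   -0   -0   -3   -6    2   -1   -3    3   -4   -3   -2   20   23
194    2   -1   -6    1   -3   -0    0   -1   -2    1    2   45   49   34   29   -1    2    2   21   22   -1
198   -1    1    0   -3    2   -2   -1   -5   48   49   44   46   46    9   28   -3   -2   -4   22   24   -1
202   -2    2   -1    0   -0   50   48   48   50   52   51   51   54   44   27    2    0   -4   24   23   -1
206   -4    2   -3   30   13   50   51   48   49   48   50   50    5    6   14   35    0    4   15   26   -4
210    2   -3    3   32    8   48   48   49    4    4    6    5    6    3    6   32   -0   -3   -3   23   26
214   -6   -1   -1   31    5    3    3    3    6    5    6    7    3   30   28   26    2   -1   -6    8   24
218   -1   -3   -4   21    4    7    6    4    8    0   27   28   25   29   24  122   33    0    0   -2    7
222   -1   -5    1   -4   30    8   25   25   22   27   30   25  121  121  121  112   31   -4    1    1    5
226   -5  
[... 767 characters left out ...]
  20   18    3   -3   29    4    4   60   53   48   47  nan   41   42   36   -6    1   -6   -3
258    1   21   27   20   -0   -4   -2    6    4   54   40   41   41   -5   -3   -0   -1    1    0   -1    0
262   -3   23   24   22   -3    1   -1   34   34   36   26    2   -0   -4    0    2    0   -1   -1    0   -1
266   -1   -4   -1   -1   -3   -1   -2   -2    1   -0   -7   -3    3    1    1    3    3   -4    0    4   -1
270   -3    1    0   -4    1   -2   -1    1    1   -8    2   -2    2   -1   -1    2   -3   -1   -2   -1   -4
(387, 228) [ 0.524 -0.33   0.113]
(387, 310) [ 0.33  -0.348  0.001]
(480, 330) [ 0.287 -0.573  0.002]
(304, 320) [ 0.301 -0.146 -0.003]
(400, 380) [ 0.207 -0.35   0.166]
```

View pics/c1.png

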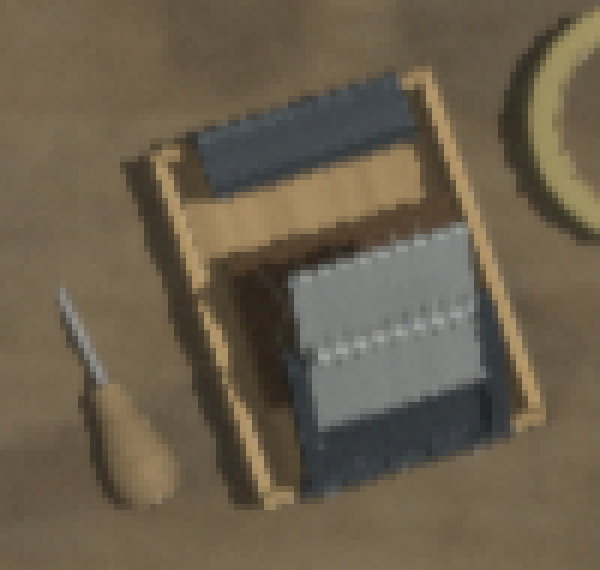

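```bash
cat >> h.py <<'E'
def ray(d,u,v,z):
    K=d["K"];T=np.linalg.inv(d["camera_from_world"]);r=T[:3,:3]@np.array([(u-K[0,2])/K[0,0],-(v-K[1,2])/K[1,1],-1])
    return T[:3,3]+r*(z-T[2,3])/r[2]
E
python3 - <<'E'
from h import *
d=dict(np.load("top0.npz"))
L=np.array([[75,60],[75,-60],[-75,-60],[-75,60]])/1000
px=np.array([(153,153),(427,70),(543,418),(268,508)])/6+[330,180]-.5
Q=np.array([ray(d,*p,.032)[:2] for p in px]);print(Q.round(4))
m=Q.mean(0);H=L.T@(Q-m);a=np.arctan2(H[0,1]-H[1,0],H[0,0]+H[1,1])
R=np.array([[np.cos(a),-np.sin(a)],[np.sin(a),np.cos(a)]])
print("centre",m.round(4),"yaw",np.degrees(a),"res mm",((Q-m-L@R.T)*1000).round(1))
def loc(W): 
    l=W.copy();l[...,:2]=(W[...,:2]-m)@R;return l
for n in("top","scene"):
    e=dict(np.load(n+"0.npz"));l=loc(pts(e))*1000
    x,y,z=l[...,0],l[...,1],l[...,2]
    k=(abs(y)<30)&(x>-70)&(x<60)&(z>55)
    ang=np.arctan2(z-36,x+72.5)
    print(n,k.sum(),np.degrees(np.median(ang[k])),np.hypot(z-36,x+72.5)[k].max())
    k=(x>-65)&(x<40)&(z>60);print("flap y range",np.percentile(y[k],[1,99]))
    k=(abs(y)<60)&(x>30)&(x<80)&(z>42)&(z<56);print("lip x,y,z",[np.percentile(q[k],[2,50,98]).round(1) for q in(x,y,z)])
    # wall z 28-36
    k=(abs(x)<60)&(y>45)&(y<70)&(z>26)&(z<36);print("left wall y",np.percentile(y[k],[5,50,95]))
    k=(abs(x)<60)&(y<-45)&(y>-70)&(z>26)&(z<36);print("right wall y",np.percentile(y[k],[5,50,95]))
    # what's around above z=60
    P=pts(e);k=(P[...,2]>.1)&(P[...,0]>.2)&(P[...,0]<.75)&(abs(P[...,1]+.33)<.2);k&=~((abs(x)<90)&(abs(y)<60))
    if k.any():print("tall",P[k].min(0),P[k].max(0))
E
```

```text
[[ 0.5821 -0.2645]
 [ 0.6182 -0.3755]
 [ 0.4785 -0.4219]
 [ 0.4405 -0.3119]]
centre [ 0.5298 -0.3435] yaw 18.47550240596155 res mm [[ 0.2 -1.7]
 [-1.8  1.1]
 [ 0.8  2.2]
 [ 0.8 -1.6]]
top 718 48.950201544992666 118.96863514263384
flap y range [-40.67606178 753.62625139]
lip x,y,z [array([46.6, 60.5, 74.6]), array([-41.4,  -0.4,  41.5]), array([44. , 48.8, 53.5])]
left wall y [54.26519878 57.21286207 59.94247248]
right wall y [-59.4102131  -56.34657338 -49.9598661 ]
tall [ 0.20000293 -0.52998812  0.10000076] [ 0.33841305 -0.16994014  0.45134863]
scene 276 48.65551194923343 118.62615034860221
flap y range [-749.40641898   43.65444207]
lip x,y,z [array([47.7, 61.6, 75. ]), array([-37.3,   8. ,  47.1]), array([46.4, 49.2, 52.9])]
left wall y [53.68517782 61.70289162 64.62511641]
right wall y [-57.45889293 -52.10070611 -49.20605402]
tall [ 0.20007456 -0.50708811  0.10019323] [ 0.33840485 -0.17384301  0.53406936]
```

Both views agree: the carrier's centre is (0.530, -0.3435), its yaw is about 18.5°, and the flap is at about 46°. I'll move above the press point with the fingers closed.

Call:
send_rows(
  xyz=[
    [0.022,0.0143,0],
    [0.022,0.0143,0],
    [0.022,0.0143,0],
    [0.022,0.0143,0],
    [0.022,0.0143,0],
    [0.022,0.0143,0],
    [0.022,0.0143,0],
    [0.022,0.0143,0],
    [0.022,0.0143,0],
    [0.022,0.0143,0],
    [0.022,0.0143,0],
    [0.0215,0.0143,0],
  ],
  delta_rot=[
    [0,0,-1],
    [0,0,-1],
    [0,0,-1],
    [0,0,-1.1],
    [0,0,0],
    [0,0,0],
    [0,0,0],
    [0,0,0],
    [0,0,0],
    [0,0,0],
    [0,0,0],
    [0,0,0],
  ],
  gripper=0,
)

```text
clock: 1.3
position: [0.4853, -0.3583, 0.2308]
ee_rot: [-0.0, 0.987, 0.161, -0.0]
contact_force: [-0.2, 0.2, 0.3]
width: 0.0003
gripper_force: 0.0
```

Call:
send_rows(
  xyz=[
    [0,0,-0.02],
    [0,0,-0.02],
    [0,0,-0.02],
    [0,0,-0.02],
    [0,0,-0.015],
    [0,0,0],
    [0,0,0],
  ],
  delta_rot=[
    [0,0,0],
    [0,0,0],
    [0,0,0],
    [0,0,0],
    [0,0,0],
    [0,0,0],
    [0,0,0],
  ],
)

```text
clock: 2.0
position: [0.4846, -0.3591, 0.1362]
ee_rot: [-0.0, 0.987, 0.161, -0.0]
contact_force: [0.1, 0.5, 0.2]
width: 0.0004
gripper_force: 0.0
```

Run:
```python
from h import *
a=np.radians(18.5);c=np.array([.5298,-.3435]);R=np.array([[np.cos(a),-np.sin(a)],[np.sin(a),np.cos(a)]])
s=readout.get_state();p=s["position"];print(s["clock"],p,s["ee_rot"],s["contact_force"],"carrier xy",(p[:2]-c)@R)
d=grab("scene");cv2.imwrite("pics/s1.png",cv2.resize(d["color"][100:230,290:450,::-1],None,fx=4.5,fy=4.5))
th=np.radians([46,38,30,22,14,7,0]);x=-.0725+.058*np.cos(th)-.0047*np.sin(th)-.011;z=.036+.058*np.sin(th)+.0047*np.cos(th)
T=np.c_[c+np.c_[x,0*x]@R.T,z];print(T.round(4));print(np.diff(T,axis=0).round(4))
```

```text
2.0 [ 0.48460026 -0.35914793  0.13618113] [-2.63934354e-04  9.86969999e-01  1.60904009e-01 -2.25806648e-04] [0.06922477 0.45183433 0.20087215] carrier xy [-0.04782914 -0.00049722]
[[ 0.4856 -0.3583  0.081 ]
 [ 0.4912 -0.3564  0.0754]
 [ 0.496  -0.3548  0.0691]
 [ 0.4999 -0.3535  0.0621]
 [ 0.5029 -0.3525  0.0546]
 [ 0.5047 -0.3519  0.0477]
 [ 0.5056 -0.3516  0.0407]]
[[ 0.0056  0.0019 -0.0056]
 [ 0.0048  0.0016 -0.0063]
 [ 0.0039  0.0013 -0.007 ]
 [ 0.003   0.001  -0.0075]
 [ 0.0018  0.0006 -0.0069]
 [ 0.001   0.0003 -0.007 ]]
```

View pics/s1.png

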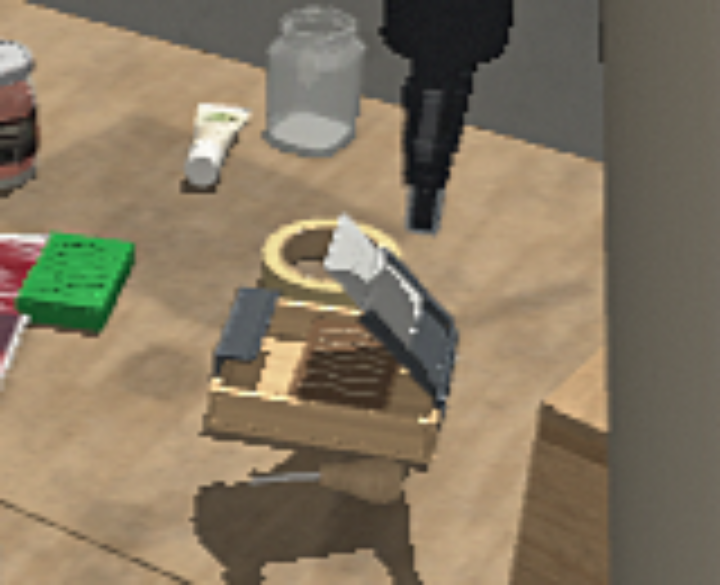

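The closed fingers (crop ~(422,228)) hang above the flap plate on the hinge side of the ridge. I'll descend and follow the arc down.

Call:
send_rows(
  xyz=[
    [0.0005,0.0003,-0.018],
    [0.0005,0.0003,-0.018],
    [0,0.0002,-0.012],
    [0,0,-0.004],
    [0,0,0],
  ],
  delta_rot=[
    [0,0,0],
    [0,0,0],
    [0,0,0],
    [0,0,0],
    [0,0,0],
  ],
)

```text
clock: 2.55
position: [0.4857, -0.3584, 0.0843]
ee_rot: [-0.0, 0.987, 0.161, -0.0]
contact_force: [-0.1, 0.8, 0.1]
width: -0.0003
gripper_force: 0.0
```

Call:
send_rows(
  xyz=[
    [0.0028,0.0009,-0.0028],
    [0.0028,0.0009,-0.0028],
    [0.0024,0.0008,-0.0031],
    [0.0024,0.0008,-0.0031],
    [0.002,0.0007,-0.0035],
    [0.002,0.0007,-0.0035],
    [0.0015,0.0005,-0.0037],
    [0.0015,0.0005,-0.0038],
    [0,0,0],
  ],
  delta_rot=[
    [0,0,0],
    [0,0,0],
    [0,0,0],
    [0,0,0],
    [0,0,0],
    [0,0,0],
    [0,0,0],
    [0,0,0],
    [0,0,0],
  ],
)

```text
clock: 3.45
position: [0.5028, -0.3522, 0.0572]
ee_rot: [-0.001, 0.987, 0.161, -0.0]
contact_force: [-0.3, -1.7, 0.7]
width: -0.0
gripper_force: 0.1
```

Call:
send_rows(
  xyz=[
    [0.0009,0.0003,-0.0035],
    [0.0009,0.0003,-0.0035],
    [0.0005,0.0002,-0.0035],
    [0.0005,0.0001,-0.003],
    [0,0,0],
    [0,0,0],
  ],
  delta_rot=[
    [0,0,0],
    [0,0,0],
    [0,0,0],
    [0,0,0],
    [0,0,0],
    [0,0,0],
  ],
)

```text
clock: 4.05
position: [0.5056, -0.3517, 0.0442]
ee_rot: [-0.0, 0.987, 0.161, -0.0]
contact_force: [-0.5, 0.1, 0.6]
width: 0.0003
gripper_force: 0.3
```

Call:
send_rows(
  xyz=[
    [0,0,-0.002],
    [0,0,-0.002],
    [0,0,0],
    [0,0,0],
  ],
  delta_rot=[
    [0,0,0],
    [0,0,0],
    [0,0,0],
    [0,0,0],
  ],
)

```text
clock: 4.45
position: [0.506, -0.3517, 0.0407]
ee_rot: [0.0, 0.987, 0.161, 0.0]
contact_force: [-0.2, 1.8, 3.4]
width: 0.0
gripper_force: 1.6
```

Run:
```python
from h import *
s=readout.get_state();print(s["position"],s["contact_force"])
d=grab("scene");cv2.imwrite("pics/s2.png",cv2.resize(d["color"][100:230,290:450,::-1],None,fx=4.5,fy=4.5))
```

```text
[ 0.50596176 -0.35166387  0.040715  ] [-0.24003108  1.84266133  3.41016142]
```

View pics/s2.png

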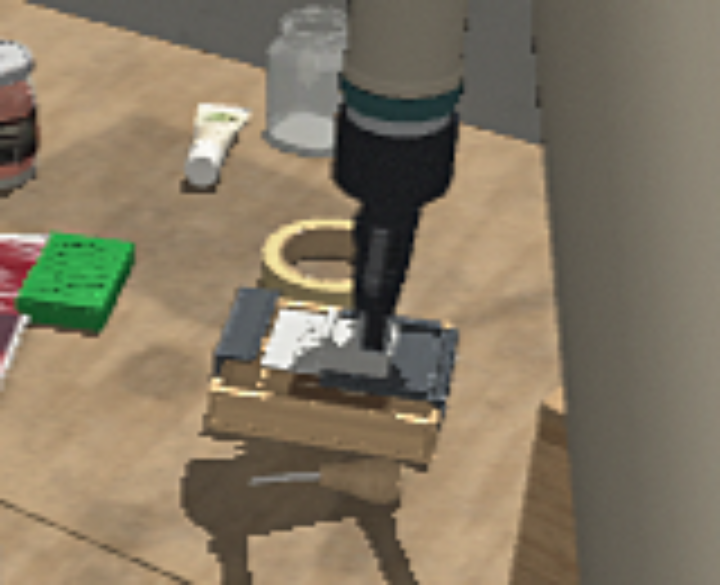

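The flap is down and level, and the tongue front (crop ~(268,345)) is just short of the lip. I'll press slightly harder and slide forward.

Call:
send_rows(
  xyz=[
    [0,0,-0.001],
    [0,0,0],
    [0.0038,0.00127,0],
    [0.0038,0.00127,0],
    [0.0038,0.00127,0],
    [0.0038,0.00127,0],
    [0,0,0],
  ],
  delta_rot=[
    [0,0,0],
    [0,0,0],
    [0,0,0],
    [0,0,0],
    [0,0,0],
    [0,0,0],
    [0,0,0],
  ],
)

```text
clock: 5.2
position: [0.5215, -0.3465, 0.0405]
ee_rot: [0.0, 0.987, 0.161, 0.0]
contact_force: [0.7, 2.8, 7.5]
width: 0.0
gripper_force: 3.9
```

Call:
send_rows(
  xyz=[
    [0.0038,0.00127,0],
    [0.0038,0.00127,0],
    [0.0038,0.00127,0],
    [0.0038,0.00127,0],
    [0,0,0],
  ],
  delta_rot=[
    [0,0,0],
    [0,0,0],
    [0,0,0],
    [0,0,0],
    [0,0,0],
  ],
)

```text
clock: 5.7
position: [0.5351, -0.3426, 0.0403]
ee_rot: [0.001, 0.987, 0.162, -0.001]
contact_force: [-3.8, -0.9, 7.1]
width: -0.0001
gripper_force: 3.9
```

Call:
send_rows(
  xyz=[
    [0.0028,0.00094,0],
    [0.0028,0.00094,0],
    [0.0028,0.00094,0],
    [0.0019,0.0006,0],
    [0,0,0],
    [0,0,0],
  ],
  delta_rot=[
    [0,0,0],
    [0,0,0],
    [0,0,0],
    [0,0,0],
    [0,0,0],
    [0,0,0],
  ],
)

```text
clock: 6.3
position: [0.545, -0.3394, 0.0403]
ee_rot: [0.001, 0.987, 0.161, -0.001]
contact_force: [-4.5, -1.0, 7.2]
width: -0.0001
gripper_force: 5.3
```

Call:
send_rows(
  xyz=[
    [0.0019,0.0006,0],
    [0.0019,0.0006,0],
    [0,0,0],
    [0,0,0],
  ],
  delta_rot=[
    [0,0,0],
    [0,0,0],
    [0,0,0],
    [0,0,0],
  ],
)

```text
clock: 6.7
position: [0.5452, -0.3392, 0.04]
ee_rot: [0.001, 0.987, 0.162, -0.005]
contact_force: [-12.6, -5.2, 9.2]
width: 0.0
gripper_force: 8.7
```

The fingers stopped after 42 mm of travel with the force rising, so the tongue is at its stop. I'll relieve the pressure, lift off and look.

Call:
send_rows(
  xyz=[
    [0,0,0.002],
    [-0.002,-0.0007,0.001],
    [-0.002,-0.0007,0.001],
    [-0.001,-0.0003,0.004],
    [0,0,0.015],
    [0,0,0.03],
    [0,0,0.04],
    [0,0,0.04],
    [-0.03,-0.03,0.02],
    [-0.04,-0.04,0],
    [-0.03,-0.03,0],
    [0,0,0],
  ],
  delta_rot=[
    [0,0,0],
    [0,0,0],
    [0,0,0],
    [0,0,0],
    [0,0,0],
    [0,0,0],
    [0,0,0],
    [0,0,0],
    [0,0,0],
    [0,0,0],
    [0,0,0],
    [0,0,0],
  ],
)

```text
clock: 7.9
position: [0.447, -0.4376, 0.193]
ee_rot: [0.001, 0.987, 0.159, -0.001]
contact_force: [1.0, 0.4, -0.2]
width: -0.0002
gripper_force: 0.0
```

Run:
```python
from h import *
d=grab("top");cv2.imwrite("pics/t3.png",cv2.resize(d["color"][180:275,330:430,::-1],None,fx=5,fy=5))
e=grab("scene");cv2.imwrite("pics/s3.png",cv2.resize(e["color"][100:230,290:450,::-1],None,fx=4.5,fy=4.5))
a=np.radians(18.5);c=np.array([.5298,-.3435]);R=np.array([[np.cos(a),-np.sin(a)],[np.sin(a),np.cos(a)]])
for f in(d,e):
    W=pts(f);l=(W[...,:2]-c)@R;x,y,z=l[...,0],l[...,1],W[...,2]
    for lo in(-.05,-.03,-.01,.01,.03): 
        k=(abs(y)<.03)&(x>lo)&(x<lo+.02)&(z<.12);print(lo,k.sum(),np.median(z[k]).round(4) if k.any() else None)
print(readout.get_state()["contact_force"])
```

```text
-0.05 207 0.0381
-0.03 208 0.0396
-0.01 208 0.0422
0.01 211 0.0437
0.03 206 0.0452
-0.05 89 0.0383
-0.03 77 0.04
-0.01 77 0.0429
0.01 92 0.0437
0.03 114 0.0442
[ 1.10016667  0.59090533 -0.74177683]
```

View pics/t3.png

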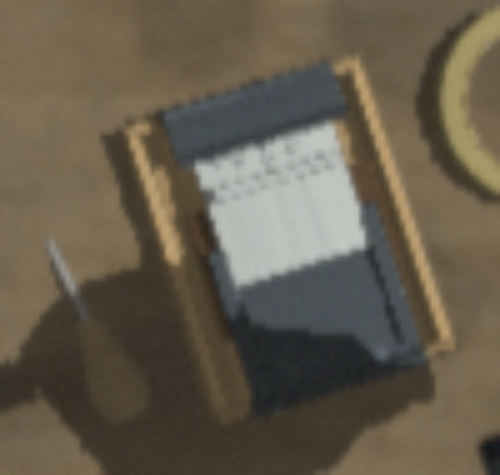

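View pics/s3.png

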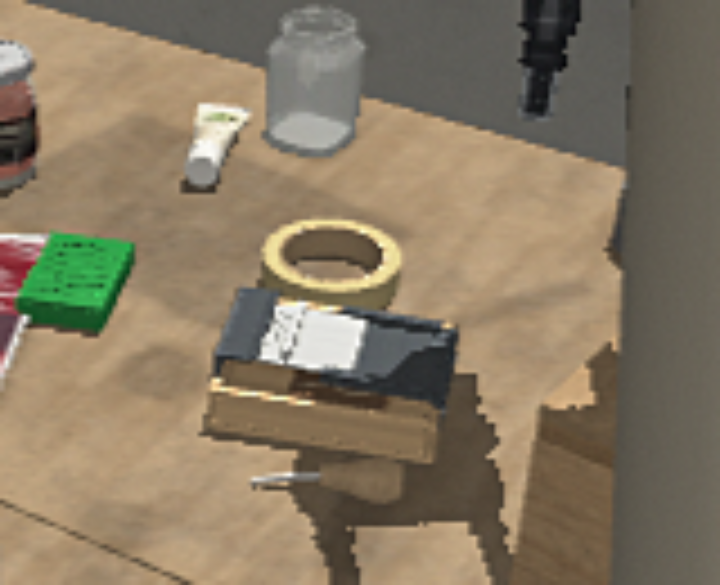

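The flap is shut under the lip and its neighbours look undisturbed. One numeric check of the tongue slide: the plate's rear edge should lie at x = -14.5 mm.

Run:
```python
from h import *
a=np.radians(18.5);c=np.array([.5298,-.3435]);R=np.array([[np.cos(a),-np.sin(a)],[np.sin(a),np.cos(a)]])
for n in("top","scene"):
    d=grab(n);g=cv2.cvtColor(d["color"],cv2.COLOR_RGB2GRAY).astype(np.float32)
    X=np.arange(-.03,.06,.0005);pr=[]
    for x in X:
        q=np.array([proj(d,np.append(c+R@[x,y],.0405+.036*(x+.0725)-.0015)) for y in np.linspace(-.025,.025,25)],np.float32)
        pr.append(cv2.remap(g,q[None,:,0],q[None,:,1],1).mean())
    gr=np.gradient(pr);print(n,"rear edge",X[gr.argmax()],"lip",X[gr.argmin()]);print(np.round(pr[::4]).astype(int))
```

```text
top rear edge -0.014999999999999986 lip 0.04750000000000007
[ 80  80  80  79  80  80  84 106 154 182 190 190 190 190 190 190 190 190
 190 190 189 189 189 189 189 189 189 187 177 177 180 170 172 182 185 182
 180 176 149 106  74  65  70  76  77]
scene rear edge -0.014499999999999985 lip 0.04750000000000007
[ 96  95  94  94  93  90  97 132 194 235 235 231 229 229 228 228 228 228
 228 227 227 227 227 227 227 228 229 225 206 174 198 223 214 211 217 209
 217 220 199 127  83  81  85  90  93]
```

Both cameras put the rear edge at -14.5 to -15 mm, so the tongue is fully home.

```bash
python3 -c "
from rig import order
print(order.sign_off())"
```

```text
the job is handed in; nothing more can be done
None
```

The flap is shut and held, with the tongue fully home beneath the steel lip; the tape and cutter look unmoved, and the job was handed in at about 8 s with the arm clear.

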